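Gauge the tyre levers and put them away in their colour holders

TASK

Check the tyre levers lying on the bench in the order blue, yellow, red, green (skip colours that are not there): lay each one flat on the plate of the thickness gauge under the foot, press the orange knob down until the foot rests firmly on the lever, keep it there for about a second, and let it spring back up. Put every checked lever away by sliding it tip first, fully home, into the slot of the holder of its own colour. Leave the other things on the bench where they are.

Things in the scene. Friction and masses are not known exactly. Their poses are not given: they have to be found in the camera images.
- foot (a joint): thickness gauge reading, metres: height of the underside of the gauge's foot above the gauge's base plate. Vertical slide, range 0 to 0.045. A spring holds it fully up (0.045) and it takes about 2 N to start it down and 5 N to bring it to the thickness of a lever, more only once it rests on something (some 10 N on the knob is firm); it springs back up when let go. With the foot resting on a part the reading is the part's thickness
- foot_under (a point): centre of the underside of the gauge's brass foot, 18 mm across; z up. It rides on the slide
- knob_top (a point): centre of the top of the orange round push knob (36 mm across, 18 mm high) of the gauge; it rides on the slide and lies 148 mm above the underside of the foot (213 mm above the table when up). Press it straight down
- gauge_spot (a point): point on top of the gauge's dark steel base plate straight under the foot, 20 mm above the table. The plate is 270 mm long (x) by 90 mm wide (y); it runs from 180 mm before this point (-x: the open end, towards the robot) to 90 mm beyond it. The brass foot is 18 mm across and 45 mm above the plate when up, so a lever goes in from the open end, lying along x, tip to +x
- gauge_column (a point): centre of the foot of the gauge's grey column on the plate, 71 mm beyond the spot under the foot; the column is 32 mm (x) by 36 mm (y), 160 mm high above the plate, and carries an arm 30 mm wide and 28 mm high that reaches out over the foot, its underside 92 mm above the plate. The gauge is fixed
- rack: wooden base, 170 mm (x) by 335 mm (y), 10 mm high, fixed; origin at the centre of its underside. Four coloured holders stand on it side by side 78 mm apart, in changing order, slots open towards -x. Each slot's floor is 40 mm above the table and goes on outside the mouth (-x) as an aluminium support bar 16 mm wide and 86 mm long, on which the lever lies
- blue_mid (a point): centre, half-way up, of the blue nylon tyre lever: a flat bar 190 mm long (x), 26 mm wide (y), 10 mm thick (z), about 80 g. x points to the tip, 95 mm ahead; the last 15 mm before the tip are slimmer (18 mm wide, 6 mm thick); the handle end, with black ribs, is 95 mm behind. It starts lying flat on the table; None if it is not there
- blue_tip (a point): foremost point of the blue lever's slim tip, on its centre line; None if it is not there
- blue_slot (a point): middle of the mouth of the slot in the blue holder. x points into the slot, level; the slot is 60 mm deep, 30 mm wide and 14 mm high, closed at its back; the coloured block is 54 mm wide, its top 64 mm above the table. A lever fully home has its tip 60 mm inside the mouth and its centre 35 mm outside
- yellow_mid (a point): centre, half-way up, of the yellow nylon tyre lever: a flat bar 190 mm long (x), 26 mm wide (y), 12 mm thick (z), about 80 g. x points to the tip, 95 mm ahead; the last 15 mm before the tip are slimmer (18 mm wide, 8 mm thick); the handle end, with black ribs, is 95 mm behind. It starts lying flat on the table; None if it is not there
- yellow_tip (a point): foremost point of the yellow lever's slim tip, on its centre line; None if it is not there
- yellow_slot (a point): middle of the mouth of the slot in the yellow holder. x points into the slot, level; the slot is 60 mm deep, 30 mm wide and 16 mm high, closed at its back; the coloured block is 54 mm wide, its top 66 mm above the table. A lever fully home has its tip 60 mm inside the mouth and its centre 35 mm outside
- red_mid (a point): centre, half-way up, of the red nylon tyre lever: a flat bar 190 mm long (x), 26 mm wide (y), 14 mm thick (z), about 80 g. x points to the tip, 95 mm ahead; the last 15 mm before the tip are slimmer (18 mm wide, 10 mm thick); the handle end, with black ribs, is 95 mm behind. It starts lying flat on the table; None if it is not there
- red_tip (a point): foremost point of the red lever's slim tip, on its centre line; None if it is not there
- red_slot (a point): middle of the mouth of the slot in the red holder. x points into the slot, level; the slot is 60 mm deep, 30 mm wide and 18 mm high, closed at its back; the coloured block is 54 mm wide, its top 68 mm above the table. A lever fully home has its tip 60 mm inside the mouth and its centre 35 mm outside
- green_mid (a point): centre, half-way up, of the green nylon tyre lever: a flat bar 190 mm long (x), 26 mm wide (y), 16 mm thick (z), about 80 g. x points to the tip, 95 mm ahead; the last 15 mm before the tip are slimmer (18 mm wide, 12 mm thick); the handle end, with black ribs, is 95 mm behind. It starts lying flat on the table; None if it is not there
- green_tip (a point): foremost point of the green lever's slim tip, on its centre line; None if it is not there
- green_slot (a point): middle of the mouth of the slot in the green holder. x points into the slot, level; the slot is 60 mm deep, 30 mm wide and 20 mm high, closed at its back; the coloured block is 54 mm wide, its top 70 mm above the table. A lever fully home has its tip 60 mm inside the mouth and its centre 35 mm outside
Mind the look-alikes: they are no part of the job. There is more than one size of the part that bears green_mid; the job needs the larger.

How it is judged:
By the outcome, as a careful person would: the job done as asked, in the order asked, and still so for the second after the job is handed in, with the robot touching nothing.
Of blue_lever, yellow_lever, red_lever, green_lever only 2 to 3 are there at a start; the rules pass over those that are not, and their reading is None.
At some moment in a run one of blue_lever, yellow_lever, red_lever, green_lever may be knocked a few centimetres aside while the robot is not near it.
Once in a run the grip may slacken for a moment while it holds something.
It also fails if it takes over 210 s, if anything falls off the work surface, if the arm or the gripper's body presses on something with over 40 N, if the wrist force passes 120 N, or if a joint passes its speed limit or range.

ROBOT

A 6-joint arm with a two-finger parallel gripper is mounted at the origin on the work surface. World frame = base frame: x ahead of the robot, y to its left, z up, the work surface at z = 0. Lengths are in m, angles in rad, forces in N, time in s.
With the tool pointing down it reaches from about 0.325 to 0.775 m from the base axis. Payload 5.5 kg.
Tool frame: the origin (TCP) lies at the very end of the fingers, on their centre line; the grasp point (between the pads) lies 19 mm behind it; y points along the fingers, z is the direction in which the jaws open and shut, and the axes are right-handed (so a half turn about y gives the same grasp; the last joint's range is limited). The gripper opens to 88 mm and grips with 3 to 60 N. Pads are 20 mm wide; open, the fingers measure 115 mm over their backs; the gripper's body (75 mm by 178 mm) begins 61 mm behind the grasp point.
Start: joints at [1.088, 0.091, 1.231, -0, 1.82, -0.057], TCP at [0.248, 0.546, 0.223] pointing down, gripper open.
Joint ranges: [-2.87, 2.87], [-0.86, 2.18], [0.17, 2.46], [-1.51, 4.65], [0.06, 2.69], [-2.65, 2.65]. Speed limits (rad/s): [2.57, 2.57, 3.01, 3.14, 3.14, 3.14].

INTERFACE

Orientations are given as a unit quaternion [w, x, y, z].
In Python, from station import ctrl gives the robot as it stands.
- The arm moves only by the tool step_arm, never from a script. Its argument "motion" is a list that holds one entry, the list of rows, each a list of 6 numbers: the shift along the tool's x, y, z in m, then the turn, a rotation vector about the tool's x, y, z in rad. A call has 1 to 12 rows; each row is the pose to reach, as a shift and turn from the pose commanded when the call began, along the tool's axes at that moment; what a row does not reach only later rows make up. A row lasts 1/10 s, in which the tool goes at most 50 mm and 8.59 degrees, less where a joint would pass 70% of its speed; a pose out of reach is approached as far as the arm can. A call with a gripper value outside its range is refused whole. "grip" is the opening in per cent of the stroke, from 0 (shut) to 100 (fully open), set as the call begins (left out, the last holds). The fingers move at their own pace and stop on an object; "squeeze" is the grip in N (left out, the last holds). Time passes only in rows, so rows that repeat a pose let the fingers close. It gives the time, the measured TCP pose, the force and the opening at its end, in the units of the state.
- ctrl.observe(): the state, without advancing time (a new reading comes with each control period).
- ctrl.grab_frame(name): name is "scene" or "top" or "wrist"; returns a dict with "img" (480x640x3 uint8, red, green, blue), "fovy" (degrees; the focal length in pixels is half the picture's height over the tangent of half this angle, whatever the lens; pixels are square), "cx", "cy" (the principal point, pixels), "k1" (the pictures are not rectified: a ray, as slopes to the right and down, at radius r is drawn at 1 + k1 r^2 times it, then the intrinsics apply), "R" (3x3) and "t" (3): a world point X has camera coordinates R X + t. Camera axes: x right, y down, z forward; pixel columns grow to the right and rows downward; lengths in m; the calibration is good to about 2 mm. A picture is of the moment at which its call begins. There is no depth.
- ctrl.finish_job(): hands the job in, once; it reports no verdict.
The state is a dict: "t": time; "joint_pos": joint angles; "qd": joint speeds; "tau": joint torques, N m; "tcp_pos": TCP position; "orientation": TCP orientation; "wrist_force": force on the tool from outside, world axes, zero at the start; "moment": the same for the moment, N m; "opening": finger opening in m.
Only numpy, scipy, OpenCV 4.12 (cv2) and the standard library are available. Lean on these libraries where they do the work, as an engineer would, in place of code of your own. Each camera call takes 0.05 s, during which the arm holds its last target. There are 200 camera calls.

## Working session

There is one attempt and no reset: what is moved stays moved. The work goes in short steps, Python scripts to look and compute and a tool call to move; the robot and the scene stay as the last step left them, time stands still between calls to the robot, and variables do not carry over. Pictures are saved under pics/ and viewed, about 12 in all and at most 16, crops included, and the job is handed in when it is done.

Besides the shell and the picture viewer there is one more tool, called after "Call:" as name([rows], argument=value, ...), one row to a line, values as JSON. step_arm: Moves the arm, as the interface text tells. Its arguments: {"type":"object","properties":{"motion":{"type":"array","items":{"type":"array","items":{"type":"array","items":{"type":"number"}}}},"grip":{"type":"number"},"squeeze":{"type":"number"}},"required":["motion"]}

```bash
ls; mkdir -p pics
cat > h.py <<'E'
import numpy as np, cv2
from station import ctrl
from scipy.spatial.transform import Rotation as Ro
def grab(n,save=None):
    f=ctrl.grab_frame(n)
    f['f']=240/np.tan(np.radians(f['fovy'])/2)
    f['R']=np.array(f['R']);f['t']=np.array(f['t'])
    if save: cv2.imwrite('pics/'+save+'.png',f['img'][:,:,::-1])
    return f
def ray(f,uv):
    K=np.array([[f['f'],0,f['cx']],[0,f['f'],f['cy']],[0,0,1]])
    p=cv2.undistortPoints(np.array(uv,float).reshape(-1,1,2),K,np.array([f['k1'],0,0,0.])).reshape(-1,2)
    d=np.c_[p,np.ones(len(p))]@f['R']
    return -f['R'].T@f['t'],d
def onplane(f,uv,z):
    c,d=ray(f,uv); return c+d*((z-c[2])/d[:,2])[:,None]
def proj(f,X):
    X=np.atleast_2d(X)@f['R'].T+f['t']; p=X[:,:2]/X[:,2:]; r=(p**2).sum(1,keepdims=True)
    return p*(1+f['k1']*r)*f['f']+[f['cx'],f['cy']]
def state():
    s=ctrl.observe(); q=s['orientation']; R=Ro.from_quat([q[1],q[2],q[3],q[0]]).as_matrix()
    print('t',round(s['t'],2),'tcp',np.round(s['tcp_pos'],4),'F',np.round(s['wrist_force'],1),'op',round(s['opening'],4));print(np.round(R,3)); return s,R
E
python3 - <<'E'
from h import *
s,R=state(); print(np.round(s['joint_pos'],3))
for n in('scene','top','wrist'):
    f=grab(n,n+'0'); print(n,f['fovy'],f['cx'],f['cy'],f['k1'],np.round(-f['R'].T@f['t'],3),np.round(f['R'][2],2))
a=[cv2.imread(f'pics/{n}0.png') for n in('scene','top')]
E
```

```text
pics
t 0.0 tcp [0.2477 0.5462 0.2215] F [1.1 0.2 0.2] op 0.0878
[[ 0.911 -0.001  0.413]
 [-0.413 -0.002  0.911]
 [-0.    -1.    -0.002]]
[ 1.088  0.092  1.232  0.     1.82  -0.057]
scene 57.17963430432625 326.14305039227145 243.86923027625727 -0.10727158932536697 [1.144 0.082 0.923] [-0.59 -0.09 -0.8 ]
top 50.520222672197136 314.15099070890665 237.61015073214784 -0.020714561238126702 [ 0.292 -0.003  1.295] [ 0.23 -0.02 -0.97]
wrist 63.19316585670834 322.4867200923838 244.06249428195267 -0.04141012892342677 [0.179 0.578 0.383] [ 0.25 -0.12 -0.96]
```

View pics/top0.png

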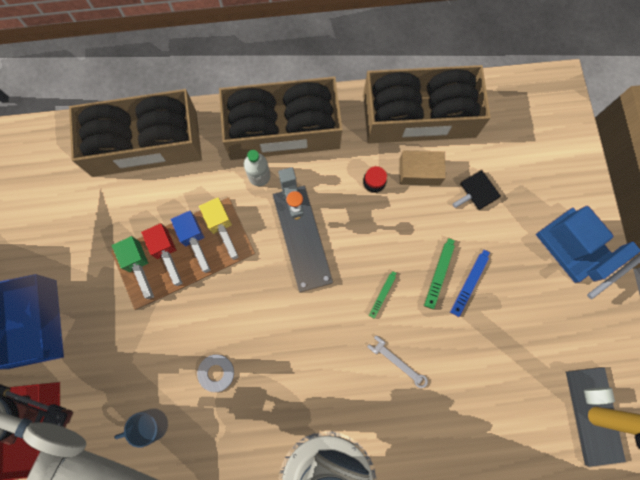

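View pics/scene0.png

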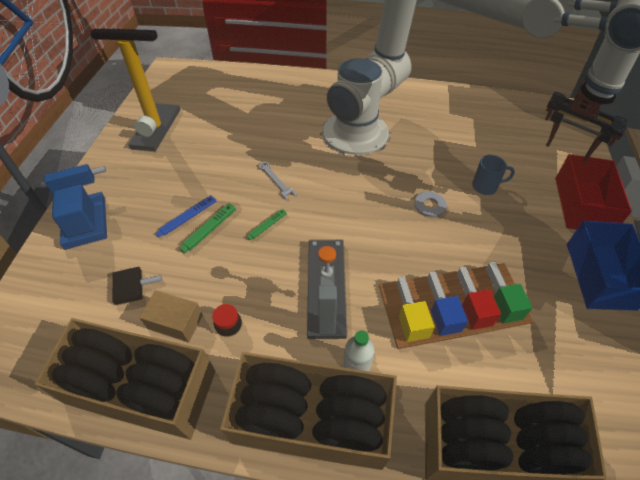

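The top view shows a blue lever at about (471,283), the large green one at (440,273) and the small green look-alike at (383,295). There is no yellow or red lever. The gauge plate runs from (288,190) to (315,290), with its knob at (295,200). The rack order is green, red, blue, yellow from the left. Next I measure positions.

```bash
cat > meas.py <<'E'
from h import *
def rect(P):
    (c,(w,h),a)=cv2.minAreaRect((P[:,:2]*1000).astype(np.float32))
    if w<h: w,h,a=h,w,a+90
    a=(a+90)%180-90
    return np.round(np.array(c)/1000,4),round(w),round(h),round(a,2)
def masks(f):
    hsv=cv2.cvtColor(f['img'],cv2.COLOR_RGB2HSV)
    return {'blue':cv2.inRange(hsv,(105,130,60),(130,255,255)),'green':cv2.inRange(hsv,(45,110,50),(85,255,255)),
     'orange':cv2.inRange(hsv,(5,200,150),(14,255,255)),'bar':cv2.inRange(hsv,(0,0,150),(179,45,255)),
     'dark':cv2.inRange(hsv,(0,0,30),(179,90,105))}
def comps(m,roi,amin):
    x0,y0,x1,y1=roi; k=np.zeros_like(m); k[y0:y1,x0:x1]=m[y0:y1,x0:x1]
    k=cv2.morphologyEx(k,cv2.MORPH_CLOSE,np.ones((5,5)))
    cs,_=cv2.findContours(k,cv2.RETR_EXTERNAL,cv2.CHAIN_APPROX_NONE)
    return [c.reshape(-1,2) for c in cs if cv2.contourArea(c)>amin]
def levers(f,roi=(340,220,520,340)):
    M=masks(f)
    for n,z in(('blue',.010),('green',.016)):
        for c in comps(M[n],roi,60): print(n,c.mean(0).round(),rect(onplane(f,c,z*.8)))
E
python3 - <<'E'
from meas import *
f=grab('top'); levers(f); M=masks(f)
for c in comps(M['orange'],(270,180,320,215),20):
    r=cv2.minEnclosingCircle(c); print('knob',r,onplane(f,r[0],.213))
for c in comps(M['bar'],(100,200,260,320),40): print('bar',c.mean(0).round(),rect(onplane(f,c,.040)))
for c in comps(M['dark'],(262,160,340,300),400): print('plate',c.mean(0).round(),rect(onplane(f,c,.020)))
for n,z in(('blue',.064),('green',.07)):
    for c in comps(M[n],(100,190,260,280),60): print(n,'holder',c.mean(0).round(),rect(onplane(f,c,z)))
# scene: knob
g=grab('scene'); Mg=masks(g)
for c in comps(Mg['orange'],(300,235,350,275),20):
    r=cv2.minEnclosingCircle(c); print('knob scene',r,onplane(g,r[0],.213))
for c in comps(Mg['bar'],(380,255,530,315),40): print('bar s',c.mean(0).round(),rect(onplane(g,c,.040)))
lv=levers(g,(140,180,300,260))
im=f['img'][170:330,90:350,::-1]; cv2.imwrite('pics/crop1.png',cv2.resize(im,None,fx=3,fy=3,interpolation=cv2.INTER_CUBIC))
E
```

```text
blue [470. 283.] (array([ 0.4351, -0.419 ]), 185, 23, -35.65)
green [383. 294.] (array([ 0.429 , -0.1916]), 124, 14, -34.16)
green [440. 274.] (array([ 0.4671, -0.3438]), 186, 24, -27.16)
bar [142. 283.] (array([0.5178, 0.4062]), 74, 16, 19.38)
bar [170. 269.] (array([0.5452, 0.3332]), 79, 16, 19.81)
bar [199. 257.] (array([0.5693, 0.2591]), 75, 17, 19.82)
bar [227. 241.] (array([0.6006, 0.1874]), 86, 17, 19.7)
plate [303. 232.] (array([ 0.6076, -0.0012]), 293, 87, 9.68)
blue holder [186. 228.] (array([0.6391, 0.2827]), 77, 54, 19.47)
green holder [129. 254.] (array([0.5873, 0.424 ]), 79, 61, 19.67)
knob scene ((327.0, 254.0), 7.615873336791992) [[0.64590751 0.00840331 0.213     ]]
bar s [406. 289.] (array([0.595 , 0.1872]), 71, 14, 19.7)
bar s [437. 284.] (array([0.5693, 0.2609]), 72, 14, 20.11)
bar s [468. 279.] (array([0.5424, 0.3339]), 70, 14, 19.61)
bar s [497. 274.] (array([0.5153, 0.4075]), 69, 12, 20.74)
blue [186. 215.] (array([ 0.4371, -0.4162]), 185, 27, -35.79)
green [267. 224.] (array([ 0.4337, -0.1873]), 128, 20, -33.6)
green [208. 227.] (array([ 0.4698, -0.3398]), 187, 32, -27.11)
```

View pics/crop1.png

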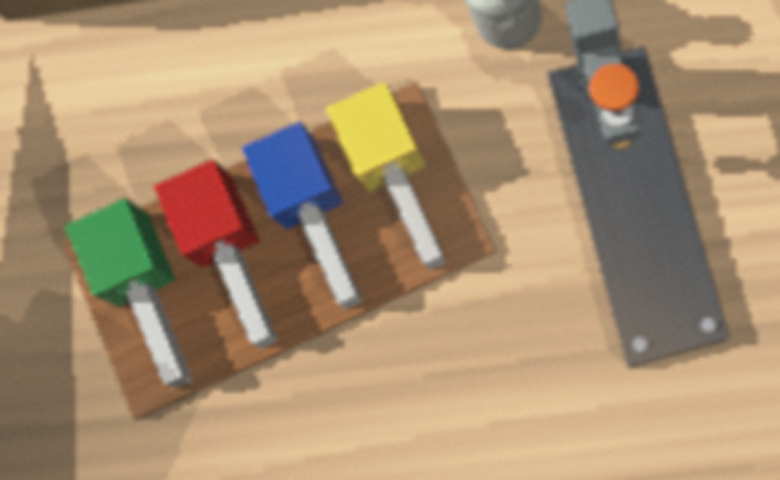

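```bash
cat >> h.py <<'E'
def plan(p,yaw):
    s,R=state(); d=R.T@(np.array(p)-s['tcp_pos']); c,n=np.cos(np.radians(yaw)),np.sin(np.radians(yaw))
    Rt=np.array([[c,0,-n],[n,0,c],[0,-1,0]]); rv=Ro.from_matrix(R.T@Rt).as_rotvec()
    print('PLAN',np.round(np.r_[d,rv],4).tolist(),'dist',round(np.linalg.norm(d),3),'deg',round(np.degrees(np.linalg.norm(rv)),1))
E
python3 - <<'E'
from meas import *
f=grab('top'); C=onplane(f,[(300,291.7),(332.7,282.3),(273.3,194),(304,187.3)],.020); print(C[:,:2].round(4))
near=(C[0]+C[1])/2; far=(C[2]+C[3])/2; u=far-near; L=np.linalg.norm(u); u/=L; print('L',L,'yaw',np.degrees(np.arctan2(u[1],u[0])),'spot',near+u*.18, far-u*.09)
M=masks(f)
hsv=cv2.cvtColor(f['img'],cv2.COLOR_RGB2HSV); m=cv2.inRange(hsv,(3,150,150),(16,255,255))
for c in comps(m,(275,180,320,215),20):
    r=cv2.minEnclosingCircle(c); print('knob',r,onplane(f,r[0],.213))
a=np.array([np.cos(np.radians(19.8)),np.sin(np.radians(19.8)),0]); b=np.array([-a[1],a[0],0])
for n,F,roi in(('top',f,(100,200,260,320)),('scene',grab('scene'),(380,255,530,315))):
    for c in comps(masks(F)['bar'],roi,40):
        P=onplane(F,c,.040); s=P@a; print(n,'front',s.min().round(4),'max',s.max().round(4),'lat',(P@b).mean().round(4),'mouth',np.round(a*(s.min()+.086)+b*(P@b).mean(),4)[:2])
plan((.436,-.418,.2),-35.7)
E
```

```text
[[ 0.4559  0.0164]
 [ 0.4707 -0.068 ]
 [ 0.7196  0.0602]
 [ 0.7293 -0.022 ]]
L 0.26501564785216625 yaw 9.764496489189893 spot [0.64068057 0.00471129 0.02      ] [0.63576843 0.00386595 0.02      ]
knob ((294.1981201171875, 198.867919921875), 7.850107192993164) [[0.63860371 0.00540391 0.213     ]]
top front 0.5878 max 0.6619 lat 0.2069 mouth [0.5639 0.4229]
top front 0.5863 max 0.6653 lat 0.1292 mouth [0.5888 0.3493]
top front 0.5861 max 0.6607 lat 0.0509 mouth [0.6151 0.2755]
top front 0.5857 max 0.6607 lat -0.027 mouth [0.6411 0.2021]
scene front 0.588 max 0.6585 lat -0.0254 mouth [0.6427 0.2044]
scene front 0.5879 max 0.6601 lat 0.0527 mouth [0.6162 0.2778]
scene front 0.5884 max 0.6585 lat 0.1305 mouth [0.5903 0.3513]
scene front 0.589 max 0.6571 lat 0.2084 mouth [0.5645 0.4247]
t 0.35 tcp [0.2478 0.5464 0.2224] F [0.1 0.1 0.4] op 0.088
[[ 0.911 -0.     0.413]
 [-0.413 -0.     0.911]
 [-0.    -1.    -0.   ]]
PLAN [0.5697, 0.0227, -0.8006, 0.0004, 0.1973, -0.0] dist 0.983 deg 11.3
```

Call:
step_arm([
  [[0.57,0.0,-0.8,0,0.197,0],[0.57,0.0,-0.8,0,0.197,0],[0.57,0.0,-0.8,0,0.197,0],[0.57,0.0,-0.8,0,0.197,0],[0.57,0.0,-0.8,0,0.197,0],[0.57,0.0,-0.8,0,0.197,0],[0.57,0.0,-0.8,0,0.197,0],[0.57,0.0,-0.8,0,0.197,0],[0.57,0.0,-0.8,0,0.197,0],[0.57,0.0,-0.8,0,0.197,0],[0.57,0.0,-0.8,0,0.197,0],[0.57,0.0,-0.8,0,0.197,0]],
])

```text
t: 1.55
tcp_pos: [0.3629, -0.0445, 0.2231]
orientation: [0.673, -0.673, 0.216, -0.217]
wrist_force: [0.9, 0.9, 0.3]
opening: 0.088
```

Run:
```python
from h import *
plan((.436,-.418,.2),-35.7)
```

```text
t 1.55 tcp [ 0.3629 -0.0445  0.2231] F [0.9 0.9 0.3] op 0.088
[[ 0.812  0.002  0.583]
 [-0.583 -0.     0.812]
 [ 0.002 -1.     0.001]]
PLAN [0.2772, 0.0233, -0.2608, -0.0009, 0.0002, 0.0016] dist 0.381 deg 0.1
```

Call:
step_arm([
  [[0.27,0.02,-0.25,0,0,0],[0.27,0.02,-0.25,0,0,0],[0.27,0.02,-0.25,0,0,0],[0.27,0.02,-0.25,0,0,0],[0.27,0.02,-0.25,0,0,0],[0.27,0.02,-0.25,0,0,0],[0.27,0.02,-0.25,0,0,0],[0.27,0.02,-0.25,0,0,0],[0.27,0.02,-0.25,0,0,0],[0.27,0.02,-0.25,0,0,0],[0.27,0.02,-0.25,0,0,0]],
])

```text
t: 2.65
tcp_pos: [0.4367, -0.4019, 0.2034]
orientation: [-0.673, 0.673, -0.216, 0.217]
wrist_force: [0.2, 0.2, -0.1]
opening: 0.0877
```

Run:
```python
from meas import *
f=grab('wrist','w1'); M=masks(f)
for n,z in(('blue',.010),('green',.016)):
    for c in comps(M[n],(0,0,640,480),300): print(n,c.mean(0).round(),c.min(0),c.max(0),rect(onplane(f,c,z)))
state()
```

```text
blue [186. 446.] [156 415] [217 479] (array([ 0.5637, -0.6855]), 114, 38, -60.72)
blue [306. 215.] [292 119] [320 314] (array([ 0.4339, -0.4184]), 186, 26, -36.02)
green [391. 197.] [366  97] [413 301] (array([ 0.4658, -0.3446]), 187, 27, -27.05)
green [515.  71.] [498   0] [534 145] (array([ 0.4316, -0.199 ]), 115, 21, -34.41)
t 2.7 tcp [ 0.4368 -0.4017  0.2035] F [-0.6 -0.1  0.6] op 0.0877
[[ 0.813  0.001  0.582]
 [-0.582 -0.001  0.813]
 [ 0.001 -1.     0.   ]]
```

View pics/w1.png

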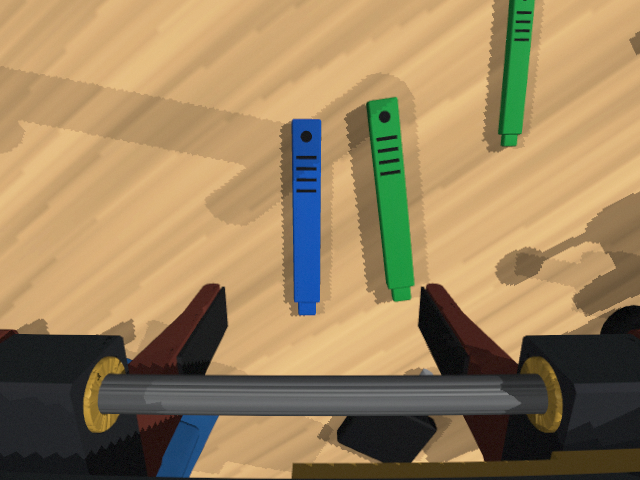

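The wrist view shows the blue lever from (306,119) to (306,315), tip at the bottom of the picture (tool +x). The green lever lies beside it. I grasp 40 mm behind the centre.

Run:
```python
from h import *
plan((.4026,-.3946,.004),-35.9)
```

```text
t 2.7 tcp [ 0.4368 -0.4017  0.2035] F [-0.6 -0.1  0.6] op 0.0877
[[ 0.813  0.001  0.582]
 [-0.582 -0.001  0.813]
 [ 0.001 -1.     0.   ]]
PLAN [-0.0322, 0.1995, -0.0141, -0.0, 0.0051, 0.0011] dist 0.203 deg 0.3
```

Call:
step_arm([
  [[-0.032,0.0,-0.014,0,0.005,0],[-0.032,0.05,-0.014,0,0.005,0],[-0.032,0.09,-0.014,0,0.005,0],[-0.032,0.13,-0.014,0,0.005,0],[-0.032,0.16,-0.014,0,0.005,0],[-0.032,0.18,-0.014,0,0.005,0],[-0.032,0.19,-0.014,0,0.005,0],[-0.032,0.195,-0.014,0,0.005,0],[-0.032,0.198,-0.014,0,0.005,0],[-0.032,0.198,-0.014,0,0.005,0]],
], grip=55)

```text
t: 3.7
tcp_pos: [0.4029, -0.396, 0.0058]
orientation: [-0.672, 0.673, -0.218, 0.219]
wrist_force: [0.5, -0.4, -0.0]
opening: 0.0486
```

Call:
step_arm([
  [[0,0,0,0,0,0],[0,0,0,0,0,0],[0,0,0,0,0,0],[0,0,0,0,0,0],[0,0,0,0,0,0],[0,0,0,0,0,0],[0,0,0,0,0,0],[0,0,0,0,0,0]],
], grip=0, squeeze=30)

```text
t: 4.5
tcp_pos: [0.4026, -0.3959, 0.0051]
orientation: [-0.672, 0.673, -0.218, 0.219]
wrist_force: [-0.5, 0.8, 4.4]
opening: 0.0257
```

Run:
```python
from h import *
state()
```

```text
t 4.5 tcp [ 0.4026 -0.3959  0.0051] F [-0.5  0.8  4.4] op 0.0257
[[ 0.809  0.001  0.587]
 [-0.587 -0.001  0.809]
 [ 0.001 -1.    -0.   ]]
```

Call:
step_arm([
  [[0,-0.02,0,0,0,0],[0,-0.06,0,0,0,0],[0,-0.1,0,0,0,0],[0,-0.14,0,0,0,0],[0,-0.14,0,0,0,0]],
])

```text
t: 5.0
tcp_pos: [0.4041, -0.3975, 0.1513]
orientation: [-0.671, 0.674, -0.215, 0.221]
wrist_force: [-0.2, 0.5, -0.3]
opening: 0.0255
```

Run:
```python
from h import *
plan((.442,-.029,.14),9.8)
```

```text
t 5.0 tcp [ 0.4041 -0.3975  0.1513] F [-0.2  0.5 -0.3] op 0.0255
[[ 0.809  0.007  0.587]
 [-0.587 -0.008  0.809]
 [ 0.01  -1.    -0.002]]
PLAN [-0.1858, 0.0088, 0.3205, 0.0059, -0.7988, 0.0085] dist 0.371 deg 45.8
```

Call:
step_arm([
  [[-0.186,0.003,0.32,0,-0.799,0],[-0.186,0.003,0.32,0,-0.799,0],[-0.186,0.003,0.32,0,-0.799,0],[-0.186,0.003,0.32,0,-0.799,0],[-0.186,0.003,0.32,0,-0.799,0],[-0.186,0.003,0.32,0,-0.799,0],[-0.186,0.003,0.32,0,-0.799,0],[-0.186,0.003,0.32,0,-0.799,0],[-0.186,0.003,0.32,0,-0.799,0],[-0.186,0.003,0.32,0,-0.799,0],[-0.186,0.003,0.32,0,-0.799,0]],
])

```text
t: 6.1
tcp_pos: [0.4395, -0.0284, 0.1409]
orientation: [-0.704, 0.705, 0.06, -0.06]
wrist_force: [-0.4, 0.1, -0.5]
opening: 0.0254
```

Run:
```python
from meas import *
f=grab('wrist','w2'); M=masks(f)
for c in comps(M['blue'],(0,0,640,480),300): print(c.mean(0).round(),c.min(0),c.max(0),rect(onplane(f,c,.145)))
plan((.4617,-.0255,.031),9.8)
```

```text
[323. 439.] [297 416] [348 462] (array([ 0.5098, -0.0168]), 29, 26, 9.79)
[323. 279.] [292 183] [354 375] (array([ 0.4286, -0.0309]), 90, 26, 9.8)
t 6.15 tcp [ 0.4396 -0.0286  0.1411] F [-0.5  0.8 -0.6] op 0.0258
[[ 0.986 -0.001 -0.169]
 [ 0.169 -0.     0.986]
 [-0.001 -1.    -0.   ]]
PLAN [0.0224, 0.1101, -0.0007, 0.0001, -0.0016, -0.001] dist 0.112 deg 0.1
```

View pics/w2.png

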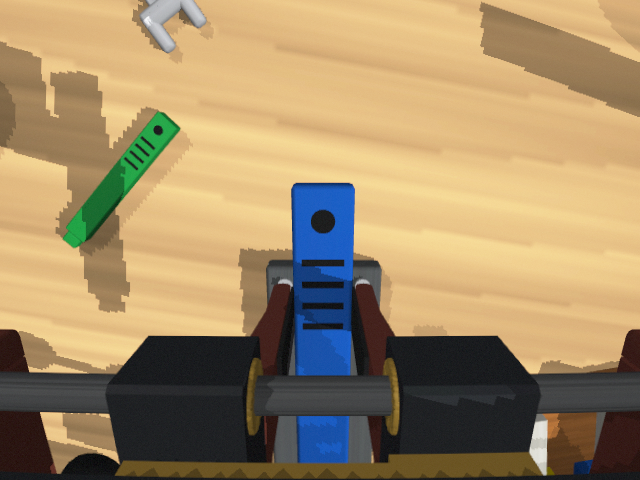

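Lever is straight and centred in the jaws at (323,183–462), aligned with the plate. I go in under the foot.

Call:
step_arm([
  [[0.01,0.05,0,0,0,0],[0.022,0.09,0,0,0,0],[0.022,0.107,0,0,0,0],[0.022,0.11,0,0,0,0],[0.042,0.11,0,0,0,0],[0.062,0.11,0,0,0,0],[0.082,0.11,0,0,0,0],[0.102,0.11,0,0,0,0],[0.107,0.11,0,0,0,0],[0.107,0.112,0,0,0,0],[0.107,0.115,0,0,0,0],[0.107,0.117,0,0,0,0]],
])

```text
t: 7.35
tcp_pos: [0.5447, -0.0096, 0.0251]
orientation: [-0.704, 0.705, 0.06, -0.06]
wrist_force: [-6.7, 0.0, 12.6]
opening: 0.0256
```

Run:
```python
from h import *
state()
f=grab('scene'); g=grab('top')
a=cv2.resize(f['img'][200:350,270:470],None,fx=3,fy=3)[:,:,::-1]; cv2.imwrite('pics/s3.png',a)
```

```text
t 7.35 tcp [ 0.5447 -0.0096  0.0251] F [-6.7  0.  12.6] op 0.0256
[[ 0.985  0.    -0.17 ]
 [ 0.17  -0.     0.985]
 [-0.    -1.    -0.   ]]
```

View pics/s3.png

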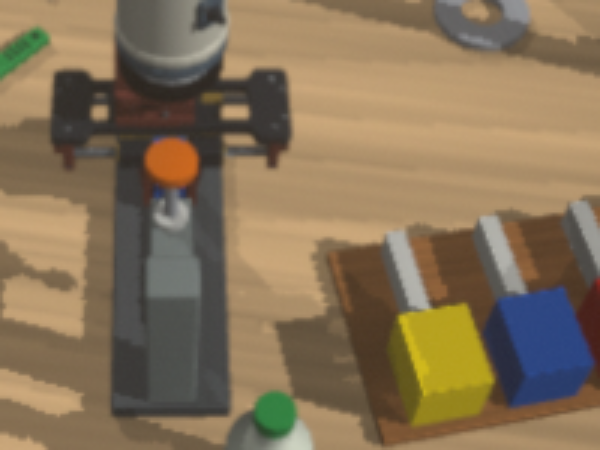

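The lever is down on the plate (12.6 N). The scene crop shows the gripper behind the knob at (170,160). Now release and rise.

Call:
step_arm([
  [[0,-0.001,0,0,0,0],[0,-0.001,0,0,0,0],[0,-0.001,0,0,0,0],[-0.005,-0.03,0,0,0,0],[-0.01,-0.08,0,0,0,0],[-0.02,-0.13,0,0,0,0],[-0.03,-0.18,0,0,0,0],[-0.03,-0.22,0,0,0,0],[-0.03,-0.24,0,0,0,0],[-0.03,-0.24,0,0,0,0]],
], grip=50)

```text
t: 8.45
tcp_pos: [0.5168, -0.0144, 0.2688]
orientation: [-0.704, 0.705, 0.063, -0.058]
wrist_force: [-0.2, 0.3, -0.2]
opening: 0.0436
```

Run:
```python
from meas import *
state()
f=grab('wrist','w4'); M=masks(f)
for c in comps(M['blue'],(0,0,640,480),300): print('bl',c.mean(0).round(),c.min(0),c.max(0),rect(onplane(f,c,.030)))
g=grab('top')
for n,F,roi in(('t',g,(240,150,340,320)),('w',f,(0,0,640,480))):
    hsv=cv2.cvtColor(F['img'],cv2.COLOR_RGB2HSV); m=cv2.inRange(hsv,(3,150,120),(16,255,255))
    for c in comps(m,roi,20):
        r=cv2.minEnclosingCircle(c); print(n,'knob',r,onplane(F,r[0],.213))
    for c in comps(masks(F)['blue'],roi,20): print(n,'blue',rect(onplane(F,c,.030)))
```

```text
t 8.45 tcp [ 0.5168 -0.0144  0.2688] F [-0.2  0.3 -0.2] op 0.0436
[[ 0.985  0.007 -0.17 ]
 [ 0.17  -0.001  0.985]
 [ 0.007 -1.    -0.002]]
bl [563. 343.] [524 320] [594 373] (array([0.6282, 0.2964]), 115, 43, 63.93)
bl [323. 256.] [311 179] [335 331] (array([ 0.5755, -0.0046]), 174, 26, 9.73)
t blue (array([ 0.523 , -0.0143]), 61, 24, 9.79)
w knob ((321.0, 428.521728515625), 26.187763214111328) [[0.63427865 0.00444617 0.213     ]]
w knob ((636.0, 314.0), 5.000100135803223) [[0.51583223 0.18609373 0.213     ]]
w knob ((539.5, 280.5), 110.2566146850586) [[0.50454726 0.11614542 0.213     ]]
w blue (array([0.6282, 0.2964]), 115, 43, 63.93)
w blue (array([ 0.5755, -0.0046]), 174, 26, 9.73)
```

View pics/w4.png

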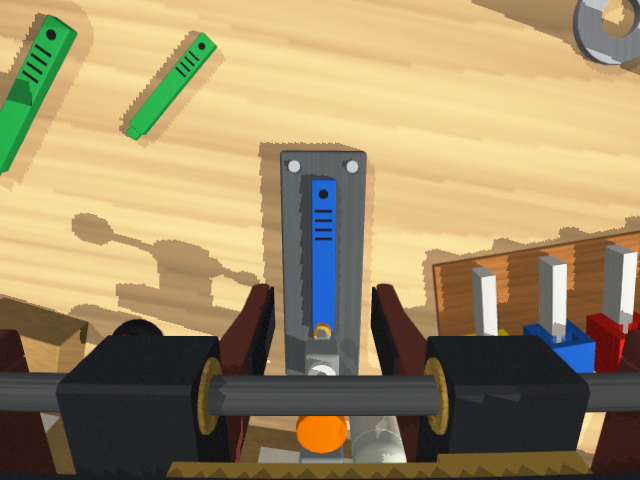

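Lever centred under the brass foot at (322,330); knob at (321,428). Now press with closed fingers.

Run:
```python
from h import *
plan((.637,.005,.225),9.8)
```

```text
t 8.55 tcp [ 0.5157 -0.0143  0.2637] F [ 0.1 -0.4 -0.2] op 0.0441
[[ 0.985 -0.001 -0.17 ]
 [ 0.17   0.     0.985]
 [-0.001 -1.     0.   ]]
PLAN [0.1228, 0.0386, -0.0017, -0.0002, 0.0002, -0.0006] dist 0.129 deg 0.0
```

Call:
step_arm([
  [[0.04,0,-0.002,0,0,0],[0.08,0,-0.002,0,0,0],[0.123,0,-0.002,0,0,0],[0.123,0,-0.002,0,0,0],[0.123,0.02,-0.002,0,0,0],[0.123,0.035,-0.002,0,0,0],[0.123,0.038,-0.002,0,0,0],[0.123,0.038,-0.002,0,0,0]],
], grip=0)

```text
t: 9.35
tcp_pos: [0.6361, 0.0046, 0.2249]
orientation: [0.705, -0.704, -0.059, 0.062]
wrist_force: [-0.2, 0.1, 0.9]
opening: 0.0004
```

Call:
step_arm([
  [[0,0.01,0,0,0,0],[0,0.015,0,0,0,0],[0,0.02,0,0,0,0],[0,0.025,0,0,0,0],[0,0.03,0,0,0,0],[0,0.035,0,0,0,0],[0,0.039,0,0,0,0],[0,0.041,0,0,0,0],[0,0.043,0,0,0,0],[0,0.044,0,0,0,0],[0,0.044,0,0,0,0]],
])

```text
t: 10.45
tcp_pos: [0.6373, 0.0047, 0.1827]
orientation: [-0.704, 0.705, 0.06, -0.06]
wrist_force: [-0.9, 0.6, 3.9]
opening: 0.0009
```

Call:
step_arm([
  [[0,0.002,0,0,0,0],[0,0.003,0,0,0,0],[0,0.004,0,0,0,0],[0,0.005,0,0,0,0],[0,0.005,0,0,0,0]],
])

```text
t: 10.95
tcp_pos: [0.6373, 0.0046, 0.178]
orientation: [-0.704, 0.705, 0.061, -0.06]
wrist_force: [-1.2, -0.5, 5.5]
opening: 0.0004
```

Call:
step_arm([
  [[0,0.0005,0,0,0,0],[0,0.001,0,0,0,0],[0,0.0015,0,0,0,0],[0,0.0015,0,0,0,0]],
])

```text
t: 11.35
tcp_pos: [0.6374, 0.0047, 0.1778]
orientation: [-0.704, 0.705, 0.061, -0.06]
wrist_force: [-2.6, 0.2, 9.9]
opening: 0.0002
```

Call:
step_arm([
  [[0,0.0005,0,0,0,0],[0,0.001,0,0,0,0],[0,0.0013,0,0,0,0],[0,0.0013,0,0,0,0],[0,0.0013,0,0,0,0],[0,0.0013,0,0,0,0],[0,0.0013,0,0,0,0],[0,0.0013,0,0,0,0],[0,0.0013,0,0,0,0],[0,0.0013,0,0,0,0],[0,0.0013,0,0,0,0],[0,0.0013,0,0,0,0]],
])

```text
t: 12.55
tcp_pos: [0.6374, 0.0046, 0.1777]
orientation: [-0.704, 0.705, 0.061, -0.059]
wrist_force: [-4.4, -0.1, 13.4]
opening: 0.0007
```

Call:
step_arm([
  [[0,0,0,0,0,0],[0,0,0,0,0,0],[0,0,0,0,0,0],[0,-0.015,0,0,0,0],[0,-0.03,0,0,0,0],[0,-0.05,0,0,0,0],[0,-0.07,0,0,0,0],[0,-0.085,0,0,0,0],[0,-0.085,0,0,0,0]],
])

```text
t: 13.45
tcp_pos: [0.6379, 0.0048, 0.2624]
orientation: [-0.704, 0.705, 0.062, -0.059]
wrist_force: [-0.9, -0.1, 0.2]
opening: 0.0005
```

Run:
```python
from meas import *
plan((.5157,-.0143,.264),9.8)
```

```text
t 13.45 tcp [0.6379 0.0048 0.2624] F [-0.9 -0.1  0.2] op 0.0005
[[ 0.985  0.004 -0.171]
 [ 0.171  0.     0.985]
 [ 0.003 -1.    -0.001]]
PLAN [-0.1237, -0.002, 0.002, 0.0006, 0.0003, 0.0035] dist 0.124 deg 0.2
```

Pressed at 13.4 N with TCP at 0.1777 (expected 0.178) for over 1 s. Next I back off and re-check the lever and rack bars with the wrist camera.

Call:
step_arm([
  [[-0.04,-0.005,0.002,0,0,0],[-0.08,-0.005,0.002,0,0,0],[-0.123,-0.005,0.002,0,0,0],[-0.123,-0.005,0.002,0,0,0],[-0.123,-0.005,0.002,0,0,0]],
], grip=50)

```text
t: 13.95
tcp_pos: [0.5153, -0.0143, 0.2644]
orientation: [0.705, -0.704, -0.06, 0.06]
wrist_force: [-0.3, -0.8, 0.2]
opening: 0.0369
```

```bash
cat >> meas.py <<'E'
def bars(F,roi,yaw=19.8):
    a=np.array([np.cos(np.radians(yaw)),np.sin(np.radians(yaw)),0]); b=np.array([-a[1],a[0],0])
    for c in comps(masks(F)['bar'],roi,150):
        P=onplane(F,c,.040); s=P@a
        print('bar',c.mean(0).round(),rect(P),'front',s.min().round(4),'lat',((P@b).max()/2+(P@b).min()/2).round(4))
E
python3 - <<'E'
from meas import *
f=grab('wrist')
for c in comps(masks(f)['blue'],(250,100,400,340),300): print('bl',c.min(0),c.max(0),rect(onplane(f,c,.030)))
bars(f,(430,200,640,345))
plan((.5447,-.0098,.025),9.8)
E
```

```text
bl [310 182] [335 336] (array([ 0.5754, -0.0046]), 174, 26, 9.78)
bar [490. 308.] (array([0.592 , 0.1843]), 68, 16, 19.49) front 0.5853 lat -0.0271
bar [560. 306.] (array([0.578 , 0.2626]), 94, 15, 20.04) front 0.5856 lat 0.0513
bar [629. 294.] (array([0.553 , 0.3369]), 97, 18, 19.53) front 0.5857 lat 0.1297
t 14.0 tcp [ 0.516  -0.0142  0.2643] F [-0.9 -0.8  0.1] op 0.0409
[[ 0.985 -0.    -0.17 ]
 [ 0.17   0.     0.985]
 [-0.    -1.     0.   ]]
PLAN [0.029, 0.2393, -0.0006, -0.0002, 0.0002, -0.0] dist 0.241 deg 0.0
```

Call:
step_arm([
  [[0.029,0.05,0,0,0,0],[0.029,0.1,0,0,0,0],[0.029,0.15,0,0,0,0],[0.029,0.19,0,0,0,0],[0.029,0.22,0,0,0,0],[0.029,0.235,0,0,0,0],[0.029,0.239,0,0,0,0],[0.029,0.239,0,0,0,0]],
])

```text
t: 14.8
tcp_pos: [0.5452, -0.0093, 0.0264]
orientation: [-0.704, 0.705, 0.061, -0.06]
wrist_force: [-0.0, -0.4, 0.5]
opening: 0.0437
```

Call:
step_arm([
  [[0,0,0,0,0,0],[0,0,0,0,0,0],[0,0,0,0,0,0],[0,0,0,0,0,0],[0,0,0,0,0,0],[0,0,0,0,0,0],[0,-0.004,0,0,0,0],[0,-0.008,0,0,0,0],[-0.02,-0.008,0,0,0,0],[-0.06,-0.008,0,0,0,0],[-0.1,-0.008,0,0,0,0],[-0.1,-0.008,0,0,0,0]],
], grip=0, squeeze=30)

```text
t: 16.0
tcp_pos: [0.4413, -0.0266, 0.0323]
orientation: [0.705, -0.704, -0.059, 0.062]
wrist_force: [0.1, 0.3, -1.5]
opening: 0.025
```

Call:
step_arm([
  [[0,-0.03,0,0,0,0],[0,-0.07,0,0,0,0],[0,-0.1,0,0,0,0],[0,-0.1,0,0,0,0]],
])

```text
t: 16.4
tcp_pos: [0.4486, -0.0267, 0.1394]
orientation: [-0.704, 0.705, 0.064, -0.057]
wrist_force: [0.6, -0.3, -0.5]
opening: 0.025
```

Run:
```python
from meas import *
a=np.array([np.cos(np.radians(19.8)),np.sin(np.radians(19.8)),0]); b=np.array([-a[1],a[0],0])
# tcp behind mouth by 135+20 => tip 20mm before the mouth
p=a*(.672-.155)+b*.0512; print(p)
f=grab('wrist')
for c in comps(masks(f)['blue'],(250,100,400,400),300): print('bl',c.min(0),c.max(0),rect(onplane(f,c,.137)))
plan(p+[0,0,.13],19.8)
```

```text
[0.46909198 0.2233006  0.        ]
bl [292 181] [353 375] (array([ 0.44  , -0.0287]), 94, 26, 9.89)
t 16.45 tcp [ 0.4475 -0.0265  0.1365] F [ 0.2 -0.4 -1.5] op 0.0254
[[ 0.985  0.005 -0.17 ]
 [ 0.17  -0.001  0.985]
 [ 0.005 -1.    -0.001]]
PLAN [0.0638, 0.0064, 0.2425, 0.0019, -0.1743, 0.0047] dist 0.251 deg 10.0
```

Call:
step_arm([
  [[0,0,0.05,0,0,0],[0.02,0,0.1,0,-0.08,0],[0.04,0.004,0.15,0,-0.174,0],[0.064,0.004,0.2,0,-0.174,0],[0.064,0.004,0.243,0,-0.174,0],[0.064,0.004,0.243,0,-0.174,0],[0.064,0.03,0.243,0,-0.174,0],[0.064,0.05,0.243,0,-0.174,0],[0.064,0.065,0.243,0,-0.174,0],[0.064,0.065,0.243,0,-0.174,0],[0.064,0.065,0.243,0,-0.174,0]],
])

```text
t: 17.55
tcp_pos: [0.4674, 0.2235, 0.0686]
orientation: [-0.697, 0.697, 0.121, -0.122]
wrist_force: [0.5, -0.0, 0.0]
opening: 0.025
```

Run:
```python
from meas import *
f=grab('wrist','w5')
for c in comps(masks(f)['blue'],(200,100,450,480),200): print('bl',c.min(0),c.max(0),rect(onplane(f,c,.08)))
bars(f,(0,100,640,480))
plan((.4691,.2233,.0475),19.8)
```

```text
bl [297 416] [347 462] (array([0.528 , 0.2447]), 27, 24, 19.89)
bl [292 181] [353 375] (array([0.4537, 0.218 ]), 86, 24, 19.83)
bar [574. 443.] (array([0.5165, 0.4056]), 48, 15, 19.7) front 0.5994 lat 0.2067
t 17.6 tcp [0.4679 0.2237 0.0695] F [-0.2 -0.1 -0.4] op 0.0249
[[ 0.941  0.001 -0.338]
 [ 0.338  0.     0.941]
 [ 0.001 -1.    -0.   ]]
PLAN [0.001, 0.022, -0.0008, 0.0, -0.0009, 0.0009] dist 0.022 deg 0.1
```

View pics/w5.png

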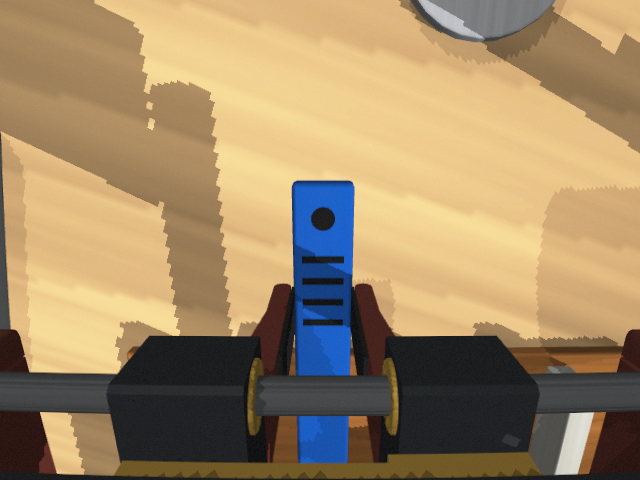

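Lever still straight in the jaws at (323,181–462). Lower and slide in.

Call:
step_arm([
  [[0.001,0.015,-0.001,0,0,0],[0.001,0.022,-0.001,0,0,0],[0.001,0.022,-0.001,0,0,0],[0.015,0.022,-0.001,0,0,0],[0.03,0.022,-0.001,0,0,0],[0.04,0.022,-0.001,0,0,0],[0.05,0.022,-0.001,0,0,0],[0.06,0.022,-0.001,0,0,0],[0.07,0.022,-0.001,0,0,0],[0.07,0.022,-0.001,0,0,0]],
])

```text
t: 18.6
tcp_pos: [0.5353, 0.2474, 0.0477]
orientation: [0.697, -0.696, -0.122, 0.12]
wrist_force: [2.3, 1.3, 3.0]
opening: 0.025
```

Call:
step_arm([
  [[0.003,0.0,0,0,0,0],[0.005,0.0,0,0,0,0],[0.007,0.0,0,0,0,0],[0.009,0,0,0,0,0],[0.009,0,0,0,0,0]],
])

```text
t: 19.1
tcp_pos: [0.542, 0.2498, 0.0476]
orientation: [-0.697, 0.697, 0.121, -0.121]
wrist_force: [-2.4, -1.4, 5.8]
opening: 0.0254
```

Call:
step_arm([
  [[0.001,0.0,0,0,0,0],[0.002,0.0,0,0,0,0],[0.003,0.0,0,0,0,0],[0.004,0,0,0,0,0],[0.004,0,0,0,0,0]],
])

```text
t: 19.6
tcp_pos: [0.5456, 0.251, 0.0476]
orientation: [-0.697, 0.697, 0.121, -0.122]
wrist_force: [-2.8, -2.9, 5.6]
opening: 0.0251
```

Call:
step_arm([
  [[0.001,0.0,0,0,0,0],[0.002,0.0,0,0,0,0],[0.003,0.0,0,0,0,0],[0.003,0,0,0,0,0]],
])

```text
t: 20.0
tcp_pos: [0.5458, 0.2511, 0.0476]
orientation: [-0.696, 0.697, 0.119, -0.124]
wrist_force: [-14.4, -5.3, 12.4]
opening: 0.0251
```

The lever has hit the back of the slot (force jumped to 15 N, position within 2 mm of expected). Release and check.

Call:
step_arm([
  [[-0.002,-0.001,0,0,0,0],[-0.002,-0.001,0,0,0,0],[-0.002,-0.001,0,0,0,0],[-0.002,-0.001,0,0,0,0],[-0.002,-0.04,0,0,0,0],[-0.002,-0.09,0,0,0,0],[-0.002,-0.14,0,0,0,0],[-0.042,-0.18,0,0,0,0],[-0.082,-0.18,0,0,0,0],[-0.1,-0.18,0,0,0,0],[-0.1,-0.18,0,0,0,0]],
], grip=50)

```text
t: 21.1
tcp_pos: [0.4536, 0.2181, 0.2283]
orientation: [0.697, -0.696, -0.123, 0.121]
wrist_force: [0.1, -0.1, 0.2]
opening: 0.044
```

Run:
```python
from meas import *
f=grab('wrist','w6')
for c in comps(masks(f)['blue'],(150,100,500,480),200): print('bl',c.min(0),c.max(0),rect(onplane(f,c,.05)))
levers(grab('top')); levers(grab('scene'),(140,180,300,260))
plan((.467,-.343,.2),-27.1)
```

```text
bl [297 416] [348 444] (array([0.6706, 0.2957]), 55, 37, -70.16)
bl [298 261] [347 375] (array([0.5482, 0.2517]), 122, 50, 19.84)
green [387. 287.] (array([ 0.4463, -0.2033]), 82, 14, -34.16)
green [440. 274.] (array([ 0.4673, -0.3433]), 186, 24, -27.4)
green [261. 228.] (array([ 0.4506, -0.1991]), 86, 20, -33.3)
green [205. 229.] (array([ 0.4786, -0.3446]), 168, 32, -26.43)
t 21.25 tcp [0.4551 0.2184 0.2263] F [-0.   0.4 -0.5] op 0.0441
[[ 0.941 -0.    -0.338]
 [ 0.338 -0.     0.941]
 [-0.    -1.    -0.   ]]
PLAN [-0.1787, 0.0264, -0.5324, 0.0002, 0.8181, -0.0003] dist 0.562 deg 46.9
```

View pics/w6.png

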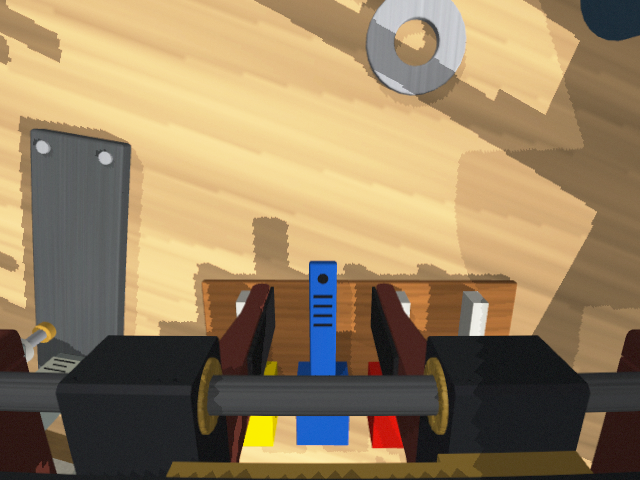

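The blue lever (323,262–375) sits straight in its holder, and the green lever hasn't moved. Heading for green.

Call:
step_arm([
  [[-0.179,0.0,-0.532,0,0.818,0],[-0.179,0.0,-0.532,0,0.818,0],[-0.179,0.0,-0.532,0,0.818,0],[-0.179,0.0,-0.532,0,0.818,0],[-0.179,0.0,-0.532,0,0.818,0],[-0.179,0.0,-0.532,0,0.818,0],[-0.179,0.0,-0.532,0,0.818,0],[-0.179,0.0,-0.532,0,0.818,0],[-0.179,0.0,-0.532,0,0.818,0],[-0.179,0.0,-0.532,0,0.818,0],[-0.179,0.0,-0.532,0,0.818,0],[-0.179,0.0,-0.532,0,0.818,0]],
])

```text
t: 22.45
tcp_pos: [0.4655, -0.3479, 0.2237]
orientation: [0.687, -0.687, 0.169, -0.166]
wrist_force: [-0.0, 0.1, 0.2]
opening: 0.0441
```

Run:
```python
from meas import *
f=grab('wrist')
for c in comps(masks(f)['green'],(0,0,640,480),300): print('gr',c.min(0),c.max(0),rect(onplane(f,c,.016)))
u=np.array([np.cos(np.radians(-27.1)),np.sin(np.radians(-27.1))]); c=np.array([.467,-.343])-.04*u; print(c)
plan((*c,.004),-27.1)
# blue home check from the earlier wrist pose is via top camera
g=grab('top'); a=np.array([np.cos(np.radians(19.8)),np.sin(np.radians(19.8)),0])
for c in comps(masks(g)['blue'],(150,190,240,320),60): print('blue handle s',(onplane(g,c,.05)@a).min())
```

```text
gr [313 110] [340 301] (array([ 0.4659, -0.3437]), 187, 26, -27.08)
gr [434  22] [480 171] (array([ 0.4274, -0.1941]), 128, 20, -34.51)
[ 0.43139149 -0.3247782 ]
t 22.5 tcp [ 0.4656 -0.3471  0.2239] F [-1.5 -0.1 -1.1] op 0.0442
[[ 0.888 -0.003  0.459]
 [-0.459  0.002  0.888]
 [-0.004 -1.    -0.   ]]
PLAN [-0.0398, 0.2201, 0.0041, 0.0001, -0.0044, -0.0039] dist 0.224 deg 0.3
blue handle s 0.5437481436282168
```

Call:
step_arm([
  [[-0.04,0.03,0.004,0,-0.004,0],[-0.04,0.08,0.004,0,-0.004,0],[-0.04,0.12,0.004,0,-0.004,0],[-0.04,0.16,0.004,0,-0.004,0],[-0.04,0.19,0.004,0,-0.004,0],[-0.04,0.21,0.004,0,-0.004,0],[-0.04,0.218,0.004,0,-0.004,0],[-0.04,0.219,0.004,0,-0.004,0],[-0.04,0.219,0.004,0,-0.004,0]],
])

```text
t: 23.45
tcp_pos: [0.4332, -0.3209, 0.0091]
orientation: [-0.688, 0.688, -0.163, 0.164]
wrist_force: [0.1, -0.5, -0.4]
opening: 0.0441
```

Call:
step_arm([
  [[0,0,0,0,0,0],[0,0,0,0,0,0],[0,0,0,0,0,0],[0,0,0,0,0,0],[0,0,0,0,0,0],[0,0,0,0,0,0],[0,-0.03,0,0,0,0],[0,-0.07,0,0,0,0],[0,-0.11,0,0,0,0],[0,-0.14,0,0,0,0],[0,-0.14,0,0,0,0],[0,-0.14,0,0,0,0]],
], grip=0, squeeze=30)

```text
t: 24.65
tcp_pos: [0.4324, -0.3211, 0.1474]
orientation: [0.688, -0.688, 0.164, -0.164]
wrist_force: [0.1, 1.0, -1.8]
opening: 0.0256
```

Run:
```python
from h import *
plan((.4395,-.0286,.14),9.8)
```

```text
t 24.65 tcp [ 0.4324 -0.3211  0.1474] F [ 0.1  1.  -1.8] op 0.0256
[[ 0.892  0.     0.452]
 [-0.452  0.     0.892]
 [ 0.    -1.     0.   ]]
PLAN [-0.1258, 0.0074, 0.2642, -0.0001, -0.6398, 0.0001] dist 0.293 deg 36.7
```

Call:
step_arm([
  [[-0.126,0.007,0.264,0,-0.64,0],[-0.126,0.007,0.264,0,-0.64,0],[-0.126,0.007,0.264,0,-0.64,0],[-0.126,0.007,0.264,0,-0.64,0],[-0.126,0.007,0.264,0,-0.64,0],[-0.126,0.007,0.264,0,-0.64,0],[-0.126,0.007,0.264,0,-0.64,0],[-0.126,0.007,0.264,0,-0.64,0],[-0.126,0.007,0.264,0,-0.64,0],[-0.126,0.007,0.264,0,-0.64,0]],
])

```text
t: 25.65
tcp_pos: [0.439, -0.03, 0.14]
orientation: [0.705, -0.705, -0.059, 0.06]
wrist_force: [-0.4, 0.1, -0.6]
opening: 0.0255
```

Run:
```python
from meas import *
f=grab('wrist','w7'); M=masks(f)
for c in comps(M['green'],(250,100,400,480),300): print(c.min(0),c.max(0),rect(onplane(f,c,.148)))
plan((.4617,-.0248,.034),9.8)
```

```text
[294 416] [347 462] (array([ 0.5058, -0.0201]), 28, 25, 9.75)
[293 184] [357 375] (array([ 0.4266, -0.0324]), 87, 25, 8.77)
t 25.7 tcp [ 0.4391 -0.03    0.1403] F [ 0.9  0.4 -0.4] op 0.0257
[[ 0.986 -0.001 -0.168]
 [ 0.168 -0.     0.986]
 [-0.001 -1.     0.   ]]
PLAN [0.0233, 0.1062, 0.0013, -0.0001, -0.0023, -0.001] dist 0.109 deg 0.1
```

View pics/w7.png

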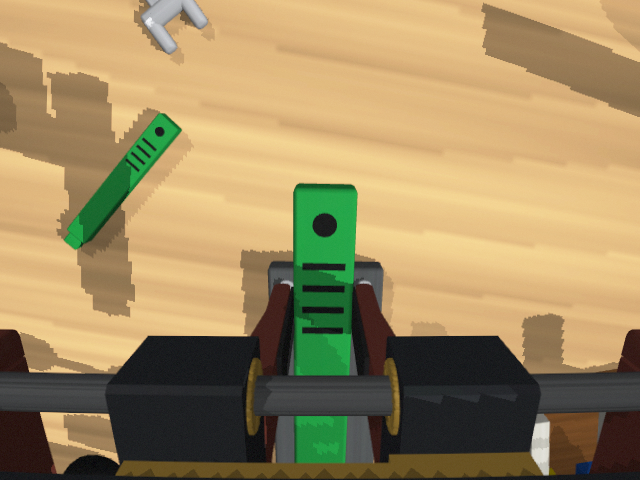

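Green lever held at (325,184–462), about 1° askew; I correct that by a small turn and insert under the foot.

Call:
step_arm([
  [[0.01,0.05,0.001,0,-0.017,0],[0.023,0.09,0.001,0,-0.017,0],[0.023,0.104,0.001,0,-0.017,0],[0.023,0.106,0.001,0,-0.017,0],[0.043,0.106,0.001,0,-0.017,0],[0.063,0.106,0.001,0,-0.017,0],[0.083,0.106,0.001,0,-0.017,0],[0.103,0.106,0.001,0,-0.017,0],[0.108,0.106,0.001,0,-0.017,0],[0.108,0.109,0.001,0,-0.017,0],[0.108,0.111,0.001,0,-0.017,0],[0.108,0.112,0.001,0,-0.017,0]],
])

```text
t: 26.9
tcp_pos: [0.5448, -0.0096, 0.0291]
orientation: [-0.704, 0.704, 0.066, -0.066]
wrist_force: [-2.6, 0.1, 5.4]
opening: 0.0253
```

Contact with the plate. Lower a hair more, release and rise.

Call:
step_arm([
  [[0,0.001,0,0,0,0],[0,0.001,0,0,0,0]],
])

```text
t: 27.1
tcp_pos: [0.5451, -0.0096, 0.0291]
orientation: [-0.704, 0.704, 0.066, -0.066]
wrist_force: [-2.6, -0.5, 5.2]
opening: 0.0255
```

Call:
step_arm([
  [[0,-0.001,0,0,0,0],[0,-0.001,0,0,0,0],[0,-0.001,0,0,0,0],[-0.005,-0.03,0,0,0.017,0],[-0.01,-0.08,0,0,0.017,0],[-0.02,-0.13,0,0,0.017,0],[-0.03,-0.18,0,0,0.017,0],[-0.03,-0.22,0,0,0.017,0],[-0.03,-0.235,0,0,0.017,0],[-0.03,-0.235,0,0,0.017,0]],
], grip=50)

```text
t: 28.1
tcp_pos: [0.5169, -0.015, 0.2663]
orientation: [-0.704, 0.705, 0.063, -0.058]
wrist_force: [1.0, -0.6, 0.1]
opening: 0.0438
```

Run:
```python
from meas import *
f=grab('wrist','w8')
for c in comps(masks(f)['green'],(250,100,400,345),300): print('gr',c.min(0),c.max(0),rect(onplane(f,c,.036)))
plan((.637,.0047,.225),9.8)
```

```text
gr [311 180] [336 336] (array([ 0.5761, -0.0047]), 175, 26, 9.7)
t 28.15 tcp [ 0.5164 -0.015   0.2636] F [ 0.1  0.5 -0.5] op 0.0444
[[ 0.985  0.002 -0.17 ]
 [ 0.17  -0.     0.985]
 [ 0.002 -1.    -0.001]]
PLAN [0.1221, 0.0388, -0.0011, 0.0006, 0.0002, 0.002] dist 0.128 deg 0.1
```

View pics/w8.png

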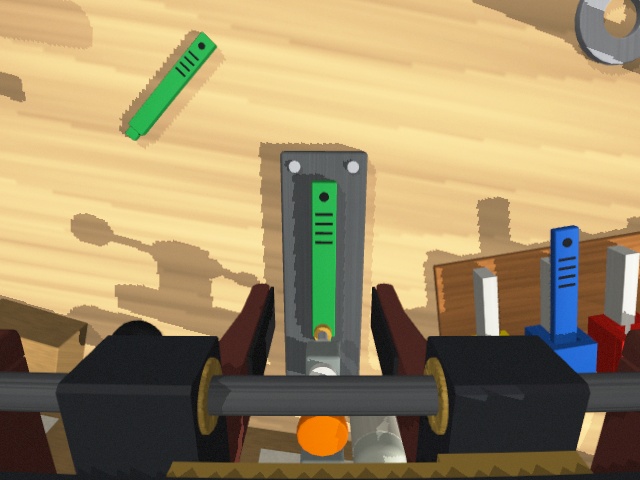

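Green lies straight on the plate with the foot above it at (322,333); blue still in its holder. Press.

Call:
step_arm([
  [[0.04,0,-0.001,0,0,0],[0.08,0,-0.001,0,0,0],[0.122,0,-0.001,0,0,0],[0.122,0,-0.001,0,0,0],[0.122,0.02,-0.001,0,0,0],[0.122,0.035,-0.001,0,0,0],[0.122,0.038,-0.001,0,0,0],[0.122,0.038,-0.001,0,0,0]],
], grip=0)

```text
t: 28.95
tcp_pos: [0.6353, 0.0048, 0.2232]
orientation: [0.705, -0.704, -0.059, 0.062]
wrist_force: [0.0, 0.1, 1.1]
opening: 0.0002
```

Call:
step_arm([
  [[0,0.01,0,0,0,0],[0,0.015,0,0,0,0],[0,0.02,0,0,0,0],[0,0.025,0,0,0,0],[0,0.03,0,0,0,0],[0,0.035,0,0,0,0],[0,0.039,0,0,0,0],[0,0.041,0,0,0,0],[0,0.042,0,0,0,0],[0,0.042,0,0,0,0]],
])

```text
t: 29.95
tcp_pos: [0.6366, 0.0048, 0.1839]
orientation: [-0.704, 0.705, 0.061, -0.06]
wrist_force: [-1.2, -0.7, 6.8]
opening: 0.0007
```

Call:
step_arm([
  [[0,0.001,0,0,0,0],[0,0.0015,0,0,0,0],[0,0.002,0,0,0,0],[0,0.0025,0,0,0,0],[0,0.0025,0,0,0,0],[0,0.0025,0,0,0,0],[0,0.0025,0,0,0,0],[0,0.0025,0,0,0,0],[0,0.0025,0,0,0,0],[0,0.0025,0,0,0,0],[0,0.0025,0,0,0,0],[0,0.0025,0,0,0,0]],
])

```text
t: 31.15
tcp_pos: [0.6367, 0.0049, 0.1837]
orientation: [-0.704, 0.705, 0.062, -0.059]
wrist_force: [-3.5, -0.6, 13.4]
opening: 0.0004
```

Call:
step_arm([
  [[0,0,0,0,0,0],[0,0,0,0,0,0],[0,0,0,0,0,0],[0,0,0,0,0,0],[0,0,0,0,0,0],[0,-0.015,0,0,0,0],[0,-0.03,0,0,0,0],[0,-0.05,0,0,0,0],[0,-0.07,0,0,0,0],[0,-0.085,0,0,0,0],[0,-0.085,0,0,0,0]],
])

```text
t: 32.25
tcp_pos: [0.6369, 0.0049, 0.2681]
orientation: [-0.704, 0.705, 0.062, -0.059]
wrist_force: [0.5, 0.1, 1.3]
opening: 0.0005
```

Call:
step_arm([
  [[-0.04,0,0.001,0,0,0],[-0.08,0,0.001,0,0,0],[-0.122,0,0.001,0,0,0],[-0.122,0,0.001,0,0,0],[-0.122,0,0.001,0,0,0]],
], grip=50)

```text
t: 32.75
tcp_pos: [0.5156, -0.0149, 0.2649]
orientation: [0.705, -0.704, -0.06, 0.06]
wrist_force: [0.5, -0.7, -0.9]
opening: 0.0368
```

Run:
```python
from meas import *
f=grab('wrist')
for c in comps(masks(f)['green'],(250,100,400,345),300): print('gr',c.min(0),c.max(0),rect(onplane(f,c,.036)))
plan((.5447,-.0103,.027),9.8)
```

```text
gr [310 183] [335 339] (array([ 0.5761, -0.0046]), 175, 26, 9.77)
t 32.8 tcp [ 0.5163 -0.0148  0.2649] F [-0.2 -0.5 -0. ] op 0.0407
[[ 0.985 -0.    -0.17 ]
 [ 0.17   0.     0.985]
 [-0.    -1.     0.   ]]
PLAN [0.0288, 0.2379, -0.0004, -0.0002, 0.0001, -0.0001] dist 0.24 deg 0.0
```

Pressed at 13.4 N, TCP at 0.1837 (expected 0.184). Regrasp.

Call:
step_arm([
  [[0.029,0.05,0,0,0,0],[0.029,0.1,0,0,0,0],[0.029,0.15,0,0,0,0],[0.029,0.19,0,0,0,0],[0.029,0.22,0,0,0,0],[0.029,0.233,0,0,0,0],[0.029,0.238,0,0,0,0],[0.029,0.238,0,0,0,0],[0.029,0.238,0,0,0,0]],
])

```text
t: 33.7
tcp_pos: [0.5462, -0.01, 0.0296]
orientation: [-0.704, 0.705, 0.062, -0.059]
wrist_force: [0.4, -0.6, 0.3]
opening: 0.0439
```

Call:
step_arm([
  [[0,0,0,0,0,0],[0,0,0,0,0,0],[0,0,0,0,0,0],[0,0,0,0,0,0],[0,0,0,0,0,0],[0,0,0,0,0,0],[0,-0.004,0,0,0,0],[0,-0.008,0,0,0,0],[-0.02,-0.008,0,0,0,0],[-0.06,-0.008,0,0,0,0],[-0.1,-0.008,0,0,0,0],[-0.1,-0.008,0,0,0,0]],
], grip=0, squeeze=30)

```text
t: 34.9
tcp_pos: [0.4415, -0.0272, 0.0336]
orientation: [0.705, -0.704, -0.059, 0.062]
wrist_force: [0.6, 0.3, -1.1]
opening: 0.0257
```

Call:
step_arm([
  [[0,-0.03,0,0,0,0],[0,-0.07,0,0,0,0],[0,-0.12,0,0,0,0],[0,-0.12,0,0,0,0],[0,-0.12,0,0,0,0]],
])

```text
t: 35.4
tcp_pos: [0.4472, -0.0271, 0.1568]
orientation: [-0.704, 0.705, 0.062, -0.059]
wrist_force: [-0.0, 0.7, -1.3]
opening: 0.0255
```

Run:
```python
from meas import *
a=np.array([np.cos(np.radians(19.8)),np.sin(np.radians(19.8)),0]); b=np.array([-a[1],a[0],0])
p=a*(.673-.155)+b*.2072; print(p)
f=grab('wrist')
for c in comps(masks(f)['green'],(250,100,400,400),300): print('gr',c.min(0),c.max(0),rect(onplane(f,c,.164)))
plan(p+[0,0,.15],19.8)
```

```text
[0.41718974 0.37041674 0.        ]
gr [291 184] [354 375] (array([ 0.4351, -0.0297]), 87, 26, 9.91)
t 35.45 tcp [ 0.4463 -0.027   0.1548] F [ 0.3 -1.4 -1.7] op 0.0258
[[ 0.985 -0.    -0.17 ]
 [ 0.17   0.     0.985]
 [-0.    -1.     0.   ]]
PLAN [0.039, 0.0049, 0.3965, -0.0002, -0.1744, -0.0003] dist 0.398 deg 10.0
```

Call:
step_arm([
  [[0,0,0.05,0,-0.05,0],[0.005,0.0,0.1,0,-0.1,0],[0.01,0.0,0.15,0,-0.174,0],[0.02,0.0,0.2,0,-0.174,0],[0.025,0,0.25,0,-0.174,0],[0.03,0,0.3,0,-0.174,0],[0.039,0,0.35,0,-0.174,0],[0.039,0,0.397,0,-0.174,0],[0.039,0.03,0.397,0,-0.174,0],[0.039,0.06,0.397,0,-0.174,0],[0.039,0.08,0.397,0,-0.174,0],[0.039,0.08,0.397,0,-0.174,0]],
])

```text
t: 36.65
tcp_pos: [0.4139, 0.3689, 0.0686]
orientation: [-0.695, 0.698, 0.118, -0.125]
wrist_force: [-0.2, -0.5, -1.5]
opening: 0.0257
```

Call:
step_arm([
  [[0,0,0,0,0,0],[0,0,0,0,0,0]],
])

```text
t: 36.85
tcp_pos: [0.4173, 0.3711, 0.0763]
orientation: [0.697, -0.696, -0.122, 0.121]
wrist_force: [-0.9, -0.1, -0.0]
opening: 0.0255
```

Run:
```python
from meas import *
f=grab('wrist','w9')
for c in comps(masks(f)['green'],(200,100,450,480),200): print('gr',c.min(0),c.max(0),rect(onplane(f,c,.08)))
plan((.4172,.3704,.0505),19.8)
```

```text
gr [286 416] [358 463] (array([0.4852, 0.3946]), 37, 29, -70.07)
gr [291 184] [354 375] (array([0.4072, 0.3668]), 89, 26, 19.88)
t 36.9 tcp [0.4175 0.3712 0.0768] F [ 0.3 -0.  -0.3] op 0.0256
[[ 0.941  0.002 -0.338]
 [ 0.338  0.001  0.941]
 [ 0.002 -1.     0.001]]
PLAN [-0.0006, 0.0263, -0.0006, -0.0007, -0.0007, 0.0021] dist 0.026 deg 0.1
```

Call:
step_arm([
  [[-0.001,0.015,-0.001,0,0,0],[-0.001,0.027,-0.001,0,0,0],[-0.001,0.027,-0.001,0,0,0],[0.015,0.027,-0.001,0,0,0],[0.03,0.027,-0.001,0,0,0],[0.04,0.027,-0.001,0,0,0],[0.05,0.027,-0.001,0,0,0],[0.06,0.027,-0.001,0,0,0],[0.07,0.027,-0.001,0,0,0],[0.07,0.027,-0.001,0,0,0]],
])

```text
t: 37.9
tcp_pos: [0.4841, 0.3939, 0.0484]
orientation: [0.697, -0.697, -0.122, 0.121]
wrist_force: [1.2, 0.4, 0.9]
opening: 0.0256
```

Call:
step_arm([
  [[0.002,0.0,0,0,0,0],[0.004,0.0,0,0,0,0],[0.006,0.0,0,0,0,0],[0.008,0,0,0,0,0],[0.009,0,0,0,0,0],[0.009,0,0,0,0,0]],
])

```text
t: 38.5
tcp_pos: [0.4916, 0.3967, 0.0486]
orientation: [0.697, -0.697, -0.122, 0.121]
wrist_force: [-1.7, -0.3, 2.9]
opening: 0.0256
```

Call:
step_arm([
  [[0.001,0.0,0,0,0,0],[0.002,0.0,0,0,0,0],[0.003,0.0,0,0,0,0],[0.004,0,0,0,0,0],[0.004,0,0,0,0,0]],
])

```text
t: 39.0
tcp_pos: [0.4918, 0.3969, 0.0485]
orientation: [-0.696, 0.697, 0.119, -0.125]
wrist_force: [-14.9, -7.0, 9.9]
opening: 0.0255
```

Call:
step_arm([
  [[-0.003,-0.001,0,0,0,0],[-0.003,-0.001,0,0,0,0],[-0.003,-0.001,0,0,0,0],[-0.003,-0.001,0,0,0,0],[-0.003,-0.04,0,0,0,0],[-0.003,-0.09,0,0,0,0],[-0.003,-0.14,0,0,0,0],[-0.043,-0.18,0,0,0,0],[-0.083,-0.18,0,0,0,0],[-0.1,-0.18,0,0,0,0],[-0.1,-0.18,0,0,0,0]],
], grip=50)

```text
t: 40.1
tcp_pos: [0.4001, 0.3641, 0.23]
orientation: [0.697, -0.696, -0.123, 0.121]
wrist_force: [0.2, -0.2, 0.7]
opening: 0.0444
```

Run:
```python
from meas import *
state()
f=grab('wrist','w10'); a=np.array([np.cos(np.radians(19.8)),np.sin(np.radians(19.8)),0]); b=np.array([-a[1],a[0],0])
for n,z in(('blue',.05),('green',.056)):
    for c in comps(masks(f)[n],(0,100,500,412),200): P=onplane(f,c,z); i=(P@a)<(P@a).min()+.03; print(n,c.min(0),c.max(0),'handle s',(P@a).min().round(4),'lat',(P@b)[i].mean().round(4))
s=grab('scene','fin'); cv2.imwrite('pics/fin.png',s['img'][:,:,::-1])
```

```text
t 40.1 tcp [0.4001 0.3641 0.23  ] F [ 0.2 -0.2  0.7] op 0.0444
[[ 0.941  0.002 -0.339]
 [ 0.339  0.002  0.941]
 [ 0.003 -1.     0.001]]
blue [144 262] [180 335] handle s 0.5411 lat 0.0537
green [298 262] [347 375] handle s 0.5387 lat 0.2065
```

View pics/w10.png

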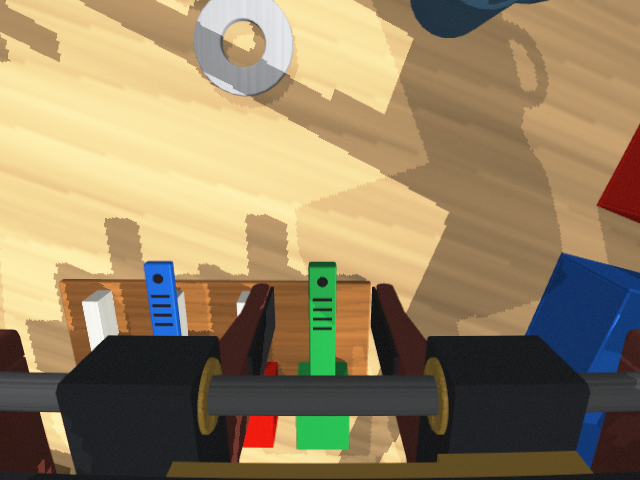

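View pics/fin.png

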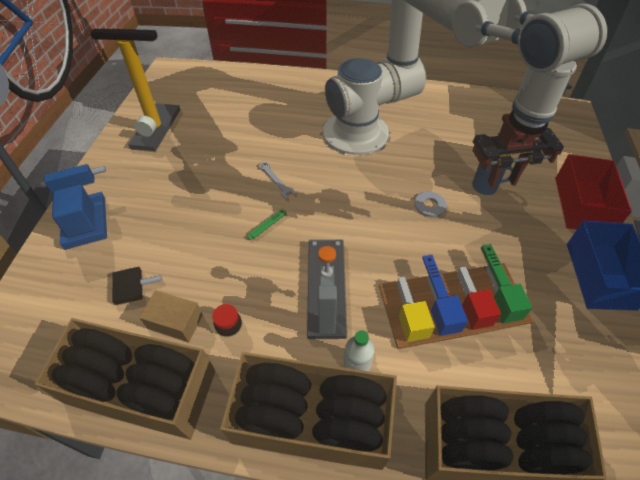

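Run:
```python
from meas import *
f=grab('wrist'); a=np.array([np.cos(np.radians(19.8)),np.sin(np.radians(19.8)),0])
for n in('blue','green'):
    for c in comps(masks(f)[n],(0,100,500,412),200): print(n,'handle s with bottom edge z=.040:',(onplane(f,c,.040)@a).min().round(4))
bars(f,(60,280,300,335))
```

```text
blue handle s with bottom edge z=.040: 0.5439
green handle s with bottom edge z=.040: 0.5447
bar [182. 314.] (array([0.5407, 0.2657]), 46, 7, 19.49) front 0.5758 lat 0.0669
bar [100. 315.] (array([0.5696, 0.1862]), 48, 33, 19.68) front 0.5751 lat -0.0177
```

Both handles end at the same depth (0.544 m along the slot direction; expected about 0.5425 m). Handing in.

```bash
python3 -c "
from station import ctrl
print(ctrl.finish_job())"
```

```text
the job is handed in; nothing more can be done
None
```

I gauged the two levers that were there, blue first and then the large green one, and put each away in the holder of its own colour. The job is handed in, at about 40 s of robot time. No yellow or red lever was on the bench.

- **Gauging:** each lever was pressed with about 13 N for over a second. The press height matched its thickness: the knob stopped at 177.7 mm for blue (expected 178) and 183.7 mm for green (expected 184). The foot was back up after each press.
- **Putting away:** each lever met the back of its slot with about 15 N. In the last picture both handles end about 1–2 mm short of where I expected them. That is within the 2 mm camera calibration, and both stop at the same depth.
- **Final state:** the arm stands clear of everything, and in the last picture the small green look-alike and the other things on the bench are where they started.

My first depth check showed the green handle 2.4 mm further out than the blue one. That came from reading the visible end of the thicker lever at the wrong height; redone at the slot floor, the two agree to within 1 mm.

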